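# Swap the empty vial in the colour case and click the lid shut

### The job

Take the empty, white-capped vial out of the colour case and set it down (do not drop it) in the white wash tray, then put the blue vial from the wooden stand in its place, upright and fully home. Then swing the case's lid over and press it down until it clicks past its catch and stays fully shut. Leave the other four vials in their holes.

Things in the scene. Friction and masses are not known exactly. Their poses are not given: they have to be found in the camera images.
- case: dark slate-grey base of the colour case, fixed, 190 (x) x 120 (y) x 55 mm high, origin at the centre of its underside. Three 26 mm holes in a row along x, 56 mm apart, 36 mm deep, open at the top face: a vial fully home has its underside 19 mm and cap top 91 mm above the bench. Lid hinged along the top of the +y side; sprung steel catch in the middle of the -y side, 17 mm proud of the top.
- case_hole0 (a point): centre of the mouth of the case's hole at x = -56 mm in the case's frame, at its top face (55 mm above the bench)
- case_hole1 (a point): centre of the mouth of the case's hole at x = 0 mm in the case's frame, at its top face (55 mm above the bench)
- case_hole2 (a point): centre of the mouth of the case's hole at x = 56 mm in the case's frame, at its top face (55 mm above the bench)
- lid (a joint): angle (rad) of the case's teal shell lid: 0 shut, 2.0 fully open; starts open, leaning back past upright. Shell 190 x 120 mm, 48 mm deep, 4 mm walls, 0.2 kg. Stiff hinge: stays where left. Swung down, it stops on the sprung catch at about 0.09 rad (free edge 10 mm short of shut); a press of 10 to 15 N near the free edge snaps it past, and it stays at about 0.
- lid_press (a point): point on the lid's outer face (the face that is on top when shut), mid-length, 20 mm in from the free edge; 100 mm from the hinge line along the lid and 48 mm outside the hinge plane. z is the outward normal of that face.
- lid_hinge (a point): middle of the hinge line, which runs along the case's x at the top rear edge of the base (case frame: 0, +60, 55 mm); turns with the lid: its -y points from the hinge to the free edge, z outward through the lid's outer face.
- stand: light wooden vial stand, fixed block 170 (x) x 56 (y) x 42 mm high, origin at the centre of its underside. Three 26 mm holes in a row along its x, 56 mm apart, 34 mm deep (floor 8 mm above the bench).
- wash_tray: white plastic wash tray, fixed, 160 (x) x 120 (y) x 40 mm high, 4 mm walls, about 4 mm floor, open on top, origin at the centre of its underside.
- vial_empty: capped plastic sample vial, 72 mm tall, about 30 g: body 22 mm across, clear and empty; screw cap 26 mm across on the upper 22 mm, white. Origin: centre of its underside; z runs up its axis. Starts upright in a hole of the case (which of the three varies).
- vial_blue: capped plastic sample vial, 72 mm tall, about 30 g: body 22 mm across, blue; screw cap 26 mm across on the upper 22 mm, blue. Origin: centre of its underside; z runs up its axis. Starts upright in a hole of the wooden stand (which of the three varies).
- vial_green: capped plastic sample vial, 72 mm tall, about 30 g: body 22 mm across, green; screw cap 26 mm across on the upper 22 mm, green. Origin: centre of its underside; z runs up its axis. Starts upright in a hole of the case (which of the three varies).
- vial_yellow: capped plastic sample vial, 72 mm tall, about 30 g: body 22 mm across, yellow; screw cap 26 mm across on the upper 22 mm, yellow. Origin: centre of its underside; z runs up its axis. Starts upright in a hole of the case (which of the three varies).
- vial_red: capped plastic sample vial, 72 mm tall, about 30 g: body 22 mm across, red; screw cap 26 mm across on the upper 22 mm, red. Origin: centre of its underside; z runs up its axis. Starts upright in a hole of the wooden stand (which of the three varies).
- vial_black: capped plastic sample vial, 72 mm tall, about 30 g: body 22 mm across, black; screw cap 26 mm across on the upper 22 mm, black. Origin: centre of its underside; z runs up its axis. Starts upright in a hole of the wooden stand (which of the three varies).
Mind the look-alikes: they are no part of the job. There is more than one size of the vial_empty; the job needs the largest. Of the things that look like the vial_blue, the smaller one is meant.

How it is judged:
On the way, in this order (a step that is already met when the one before it is completed fails the run):
1. the empty vial is lifted clear of the case (z of vial_empty in the frame of case above 0.058 m), for 0.05 s.
2. the empty vial lies or stands in the wash tray, let go (x of vial_empty in the frame of wash_tray between -0.08 and 0.08 m and y of vial_empty in the frame of wash_tray between -0.06 and 0.06 m and z of vial_empty in the frame of wash_tray between 0 and 0.035 m and contact force between vial_empty and the fingers below 0.05 N), for 0.2 s.
3. the blue vial stands fully home in the freed hole of the case, let go (((horizontal distance between vial_blue and case_hole0 below 0.006 m and z of vial_blue in the frame of case_hole0 below -0.032 m) or (horizontal distance between vial_blue and case_hole1 below 0.006 m and z of vial_blue in the frame of case_hole1 below -0.032 m) or (horizontal distance between vial_blue and case_hole2 below 0.006 m and z of vial_blue in the frame of case_hole2 below -0.032 m)) and angle between vial_blue's own z axis and vertical below 0.2 rad and contact force between vial_blue and the fingers below 0.05 N), for 0.2 s.
4. the lid is swung over to within 0.5 rad of shut (value of joint lid below 0.5 rad), for 0.05 s.
5. the lid is pressed past its catch (value of joint lid below 0.03 rad), for 0.2 s.
At the end, for the whole second after the job is handed in: Empty vial at rest in the wash tray (standing or lying); blue vial in the freed case hole, underside at least 32 mm below the mouth, within 6 mm of centre, within 0.2 rad of upright; lid under 0.03 rad. Both vials slower than 0.03 m/s (x of vial_empty in the frame of wash_tray between -0.08 and 0.08 m and y of vial_empty in the frame of wash_tray between -0.06 and 0.06 m and z of vial_empty in the frame of wash_tray between 0 and 0.035 m and ((horizontal distance between vial_blue and case_hole0 below 0.006 m and z of vial_blue in the frame of case_hole0 below -0.032 m) or (horizontal distance between vial_blue and case_hole1 below 0.006 m and z of vial_blue in the frame of case_hole1 below -0.032 m) or (horizontal distance between vial_blue and case_hole2 below 0.006 m and z of vial_blue in the frame of case_hole2 below -0.032 m)) and angle between vial_blue's own z axis and vertical below 0.2 rad and value of joint lid below 0.03 rad and linear speed of each of vial_empty, vial_blue below 0.03 m/s); the robot touches nothing.
It fails at once if the empty vial is dropped into the tray: it moves faster than 0.9 m/s within the tray, below 60 mm (x of vial_empty in the frame of wash_tray between -0.08 and 0.08 m and y of vial_empty in the frame of wash_tray between -0.06 and 0.06 m and z of vial_empty in the frame of wash_tray below 0.06 m and linear speed of vial_empty above 0.9 m/s).
It fails at once if another vial is moved more than 20 mm from its start (distance of any of vial_green, vial_yellow, vial_red, vial_black from where it was at the start of the episode above 0.02 m).
It also fails if it takes over 69 s, if anything falls off the work surface, if the arm or the gripper's body presses on something with over 40 N, if the wrist force passes 120 N, or if a joint passes its speed limit or range.

### The arm

A 6-joint arm with a two-finger parallel gripper is mounted at the origin on the work surface. World frame = base frame: x ahead of the robot, y to its left, z up, the work surface at z = 0. Lengths are in m, angles in rad, forces in N, time in s.
With the tool pointing down it reaches from about 0.35 to 0.775 m from the base axis. Payload 5.5 kg.
Tool frame: the origin (TCP) lies at the very end of the fingers, on their centre line; the grasp point (between the pads) lies 19 mm behind it (grip_point_offset is the distance from the TCP to the grasp point, in m); z points along the fingers, y is the direction in which the jaws open and shut (so a half turn about z gives the same grasp; the last joint's range is limited). The gripper opens to 85 mm and grips with 20 to 120 N. Pads are 22 mm wide; open, the fingers measure 114 mm over their backs; the gripper's body (76 mm by 85 mm) begins 54 mm behind the grasp point. The pads swing forward as they close: fully open they stand 13 mm farther back than shut.
Start: joints at [1.123, 0.313, 0.046, 1.304, 0, 1.431], TCP at [0.174, 0.548, 0.197] pointing down, gripper open.
Joint ranges: [-2.76, 2.76], [-0.86, 1.69], [-1.03, 1.26], [-2.2, 2.34], [-1.47, 1.5], [-3.14, 3.14]. Speed limits (rad/s): [2.57, 2.57, 3.14, 3.14, 3.14, 3.14].

### API

Orientations are given as a unit quaternion [w, x, y, z].
In Python, from workcell import * gives the robot as it stands.
- The arm moves only by the shell command python3 -m crank 'ROWS' [OPENING] [FORCE]. ROWS is a JSON object of lists of equal length, an entry for each row: "travel": the shift along the tool's x, y, z in units of 40 mm (1.0 is 40 mm), a list of three; "turn": the turn about the tool's z in rad. In form: {"travel": [[x, y, z], ...], "turn": [turn, ...]}. A call has 1 to 5 rows; each row is the pose to reach, as a shift and turn from the pose commanded when the call began, along the tool's axes at that moment; what a row does not reach only later rows make up. A row lasts 1/12 s, in which the tool goes at most 41.7 mm and 7.16 degrees, less where a joint would pass 70% of its speed; a pose out of reach is approached as far as the arm can. A call with a gripper value outside its range is refused whole. OPENING is the finger opening in mm, from 0 to 85.4, set as the call begins (- or left out, the last holds). The fingers move at their own pace and stop on an object; FORCE is the grip in N (left out, the last holds). Time passes only in rows, so rows that repeat a pose let the fingers close. It gives the time, the measured TCP pose, the force and the opening at its end, in the units of the state.
- get_state(): the state, without advancing time (a new reading comes with each control period).
- read_camera(name): name is "scene" or "top" or "wrist"; returns a dict with "image" (384x512x3 uint8, red, green, blue), "K" (3x3 intrinsics, pixels), "k1" (the pictures are not rectified: a ray, as slopes to the right and down, at radius r is drawn at 1 + k1 r^2 times it, then the intrinsics apply), "R" (3x3) and "t" (3): a world point X has camera coordinates R X + t. Camera axes: x right, y down, z forward; pixel columns grow to the right and rows downward; lengths in m; the calibration is good to about 2 mm. A picture is of the moment at which its call begins. There is no depth.
- hand_in(): hands the job in, once; it reports no verdict.
The state is a dict: "clock": time; "joint_pos": joint angles; "qvel": joint speeds; "tau": joint torques, N m; "tcp_pos": TCP position; "orientation": TCP orientation; "wrist_force": force on the tool from outside, world axes, zero at the start; "ft_torque": the same for the moment, N m; "finger_gap": finger opening in m.
Only numpy, scipy, OpenCV 4.12 (cv2) and the standard library are available. Lean on these libraries where they do the work, as an engineer would, in place of code of your own. Each camera call takes 0.05 s, during which the arm holds its last target. There are 200 camera calls.

## Working session

There is one attempt and no reset: what is moved stays moved. The work goes in short steps, Python scripts to look and compute and a shell command to move; the robot and the scene stay as the last step left them, time stands still between calls to the robot, and variables do not carry over. Pictures are saved under pics/ and viewed, about 8 in all and at most 12, crops included, and the job is handed in when it is done.

```bash
ls; mkdir -p pics
python3 - <<'E'
from workcell import *
import cv2,numpy as np
s=get_state();print(s)
ims=[]
for n in("scene","top"):
    c=read_camera(n);print(n,c["K"],c["k1"],c["R"],c["t"]);cv2.imwrite(f"pics/{n}0.png",c["image"][:,:,::-1])
    np.savez(f"{n}0.npz",**{k:np.array(v) for k,v in c.items()})
E
```

```text
pics
{'clock': 0.0, 'joint_pos': array([1.12338049e+00, 3.14019132e-01, 4.49749603e-02, 1.30361265e+00,
       2.11765932e-05, 1.43117496e+00]), 'qvel': array([-0.00139764, -0.00142198, -0.00102775, -0.00066404, -0.00089068,
       -0.00055362]), 'tau': array([-5.01126215e-04, -4.80626643e+01,  2.98532957e+01,  1.93104520e-02,
       -1.16672736e-04,  4.18715132e-06]), 'tcp_pos': array([0.17396048, 0.54744328, 0.19559664]), 'orientation': array([-2.79276126e-04,  1.53290406e-01,  9.88180746e-01, -8.87397363e-04]), 'wrist_force': array([-0.13852385,  0.5175321 ,  0.18564543]), 'ft_torque': array([ 0.01556083, -0.00200742, -0.0519642 ]), 'finger_gap': 0.08567181760279079}
scene [[386.49019756   0.         257.15213891]
 [  0.         386.49019756 187.04181265]
 [  0.           0.           1.        ]] 0.0283915008195486 [[-0.4208824   0.90710317 -0.00467457]
 [ 0.63424121  0.29058643 -0.71644791]
 [-0.6485338  -0.30450512 -0.69762493]] [ 0.26421226 -0.27219667  1.16394488]
top [[409.42951256   0.         254.11474856]
 [  0.         409.42951256 195.36357903]
 [  0.           0.           1.        ]] -0.06318207923660307 [[-0.02874071 -0.9995667  -0.00635472]
 [-0.98978429  0.02934643 -0.13952004]
 [ 0.13964608  0.0022799  -0.99019886]] [-0.01356149  0.55376257  0.77098438]
```

View pics/top0.png

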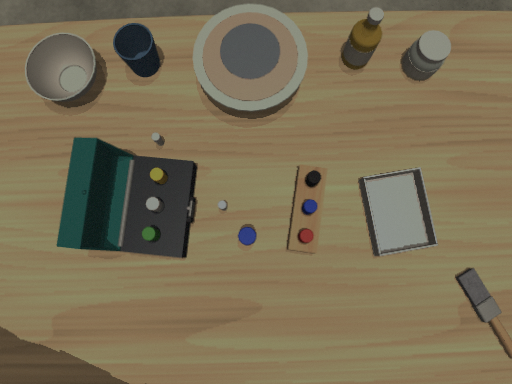

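View pics/scene0.png

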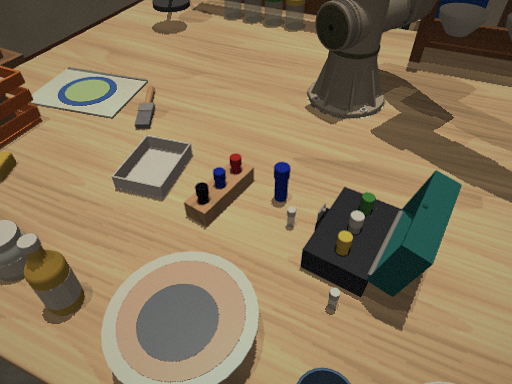

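Top view, possible confusions:
- **White caps:** (153,204) in the case's middle hole; small ones loose on the bench at (157,138) and (222,205). I choose the one in the case, which is the largest.
- **Blue:** (310,207) in the stand; a bigger one on the bench at (247,236). I choose the one in the stand, which is the smaller.

The lid is open on the left (+y), and the tray is at (398,212).

```bash
cat > h.py <<'E'
import numpy as np,cv2
from scipy.optimize import least_squares
def proj(c,X):
    P=np.atleast_2d(X)@c["R"].T+c["t"]; s=P[:,:2]/P[:,2:]
    s=s*(1+c["k1"]*(s**2).sum(1,keepdims=True))
    return s@c["K"][:2,:2].T+c["K"][:2,2]
def load(n): return dict(np.load(n))
def blob(im,seed,ok,r=25):
    hsv=cv2.cvtColor(im,cv2.COLOR_RGB2HSV).astype(int); m=ok(hsv).astype(np.uint8)
    z=np.zeros_like(m);x,y=seed;z[y-r:y+r,x-r:x+r]=m[y-r:y+r,x-r:x+r]
    n,l,st,ce=cv2.connectedComponentsWithStats(z)
    k=1+np.argmax(st[1:,4]); return ce[k],st[k,4]
a=np.linspace(0,2*np.pi,40)
def cyl(x,y,parts):
    return np.array([[x+r*np.cos(t),y+r*np.sin(t),z] for r,z in parts for t in a])
def cen(c,x,y,parts):
    h=cv2.convexHull(proj(c,cyl(x,y,parts)).astype(np.float32)); M=cv2.moments(h); return np.array([M["m10"],M["m01"]])/M["m00"],M["m00"]
def fit(obs,parts,x0): # obs: list of (cam,px)
    f=lambda p:np.concatenate([cen(c,*p,parts)[0]-q for c,q in obs]); r=least_squares(f,x0,diff_step=1e-4,x_scale=.01); return r.x,r.fun
def fitpts(c,pix,z): # pixel -> xy at height z
    return np.array([least_squares(lambda p:proj(c,[*p,z])[0]-q,[.5,0]).x for q in pix])
E
python3 - <<'E'
from h import *
T=load("top0.npz");S=load("scene0.npz")
hue=lambda lo,hi,s=120,v=40:(lambda h:(h[...,0]>=lo)&(h[...,0]<=hi)&(h[...,1]>s)&(h[...,2]>v))
white=lambda h:(h[...,1]<45)&(h[...,2]>110)
cap=lambda z0,b:[(.013,z0+.072),(.013,z0+.05)]+([(.011,b)] if b else [])
J=[("yel",hue(20,35),(157,174),(345,243),cap(.019,.055)),("emp",white,(153,204),(357,221),cap(.019,None)),("grn",hue(45,75),(150,234),(369,203),cap(.019,.055)),
("blue",hue(110,130),(310,207),(219,178),cap(.008,.042)),("red",hue(0,8,150),(306,236),(236,163),cap(.008,.042)),("blk",lambda h:h[...,2]<40,(313,178),(202,192),cap(.008,.042))]
for n,ok,t,s,p in J:
    bt,at=blob(T["image"],t,ok,12);bs,as_=blob(S["image"],s,ok,14)
    x0=fitpts(T,[bt],p[0][1])[0]
    r=[fit(o,p,x0) for o in ([(T,bt)],[(S,bs)],[(T,bt),(S,bs)])]
    print(n,bt.round(1),at,round(cen(T,*r[0][0],p)[1]),bs.round(1),as_,round(cen(S,*r[1][0],p)[1]),*[q[0].round(4) for q in r])
print("tray",fitpts(T,[(361,175),(424,169),(435,245),(373,254)],.04).round(3))
print("case-y corners",fitpts(T,[(197,160),(185,257)],.055).round(3))
lid=[(77,138),(99,139),(58,248),(80,250),(120,251),(135,153)]
i=T["image"];A=cv2.resize(i[125:265,50:270],(770,490),interpolation=cv2.INTER_CUBIC);
B=cv2.resize(i[155:265,280:340],None,fx=4.454,fy=4.454,interpolation=cv2.INTER_CUBIC)
cv2.imwrite("pics/crop1.png",A[:,:,::-1]);
E
```

```text
yel [157.9 175.2] 204 200 [343.6 241.7] 310 313 [0.5917 0.152 ] [0.5955 0.1523] [0.5933 0.1522]
emp [152.1 203.2] 134 192 [357.5 215.3] 118 236 [0.5381 0.1622] [0.5292 0.1592] [0.5349 0.1606]
grn [148.8 233.1] 136 201 [367.1 202.4] 235 272 [0.4822 0.1687] [0.484  0.1672] [0.4827 0.1679]
blue [309.3 206.3] 152 174 [219.3 177.2] 197 227 [ 0.5248 -0.1336] [ 0.5288 -0.1338] [ 0.5261 -0.134 ]
red [305.6 235.4] 157 171 [235.2 162.5] 161 211 [ 0.4699 -0.124 ] [ 0.4724 -0.1251] [ 0.4707 -0.1247]
blk [312.4 178.4] 169 182 [202. 193.] 216 246 [ 0.5786 -0.1424] [ 0.5849 -0.1428] [ 0.581  -0.1431]
tray [[ 0.588 -0.244]
 [ 0.596 -0.373]
 [ 0.444 -0.382]
 [ 0.431 -0.258]]
case-y corners [[0.624 0.081]
 [0.436 0.105]]
```

View pics/crop1.png

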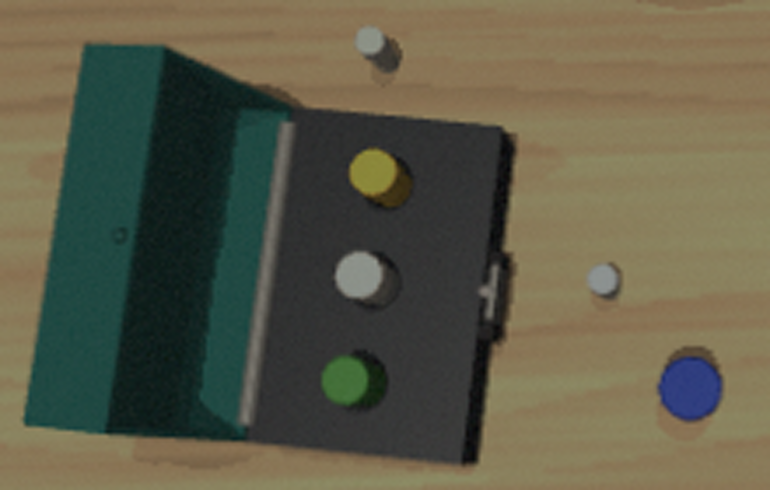

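The crop confirms the large white-capped vial in the case's middle hole at full-image (153,203), between yellow and green; the two small whites are loose on the bench. The lid leans back to the left. Next is the approach.

```bash
cat > goal.py <<'E'
import sys,numpy as np
from workcell import *
from scipy.spatial.transform import Rotation as Ro
# goal.py x y z [jaw-axis angle deg]
s=get_state();q=s["orientation"];R=Ro.from_quat([q[1],q[2],q[3],q[0]]).as_matrix()
d=np.array(list(map(float,sys.argv[1:4])))-s["tcp_pos"]
ang=np.degrees(np.arctan2(R[1,1],R[0,1]));print("tcp",s["tcp_pos"].round(4),"jaw",ang.round(2),"tilt z",R[:,2].round(4),"F",s["wrist_force"].round(1),"gap",round(s["finger_gap"],4),"t",s["clock"])
print("travel",(R.T@d/.04).round(3), "turn",np.radians(-(((float(sys.argv[4])-ang)+90)%180-90)).round(3) if len(sys.argv)>4 else "")
print("TX",(R[:2,0]).round(4))
E
python3 goal.py .537 .160 .2 82
```

```text
tcp [0.174  0.5475 0.1957] jaw 72.36 tilt z [-7.0e-04 -1.5e-03 -1.0e+00] F [ 0.2 -0.5  0.7] gap 0.0853 t 0.1
travel [-11.584  -6.483  -0.099] turn -0.168
TX [-0.953  0.303]
```

```bash
python3 -m crank '{"travel":[[-1,-0.6,-0.1],[-2,-1.1,-0.2],[-3,-1.7,-0.2],[-4,-2.2,-0.2],[-4.4,-2.5,-0.2]],"turn":[-0.05,-0.1,-0.15,-0.168,-0.168]}' 50 40; python3 goal.py .537 .160 .2 82
```

```text
clock: 0.52
tcp_pos: [0.313, 0.3977, 0.2042]
orientation: [0.0, 0.069, 0.998, -0.0]
wrist_force: [0.6, 0.0, 0.7]
finger_gap: 0.0498
tcp [0.313  0.3977 0.2042] jaw 82.03 tilt z [ 2.e-04 -3.e-04 -1.e+00] F [0.6 0.  0.7] gap 0.0498 t 0.5167
travel [-6.37  -5.109  0.109] turn 0.001
TX [-0.9904  0.1386]
```

```bash
python3 -m crank '{"travel":[[-0.8,-0.6,0],[-1.6,-1.2,0],[-2.4,-1.8,0],[-3.2,-2.4,0],[-4,-3,0]],"turn":[0,0,0,0,0]}';python3 -m crank '{"travel":[[-0.8,-0.7,0],[-1.6,-1.4,0.1],[-2.4,-2.1,0.1],[-2.4,-2.1,0.1],[-2.4,-2.1,0.1]],"turn":[0,0,0,0,0]}'; python3 goal.py .5375 .160 .12 82
python3 - <<'E'
from workcell import *
import cv2,numpy as np
c=read_camera("wrist");np.savez("w1.npz",**{k:np.array(v) for k,v in c.items()});cv2.imwrite("pics/w1.png",c["image"][:,:,::-1])
E
```

```text
clock: 0.93
tcp_pos: [0.4542, 0.2565, 0.2043]
orientation: [-0.0, 0.07, 0.998, -0.0]
wrist_force: [0.8, 0.1, 1.0]
finger_gap: 0.0503
clock: 1.35
tcp_pos: [0.5377, 0.1596, 0.1995]
orientation: [-0.001, 0.072, 0.997, -0.0]
wrist_force: [-0.3, -0.2, 0.0]
finger_gap: 0.0499
tcp [0.5377 0.1596 0.1995] jaw 81.73 tilt z [-1.5e-03 -1.0e-04 -1.0e+00] F [-0.3 -0.2  0. ] gap 0.0499 t 1.35
travel [0.005 0.011 1.987] turn -0.005
TX [-0.9896  0.1438]
```

View pics/w1.png

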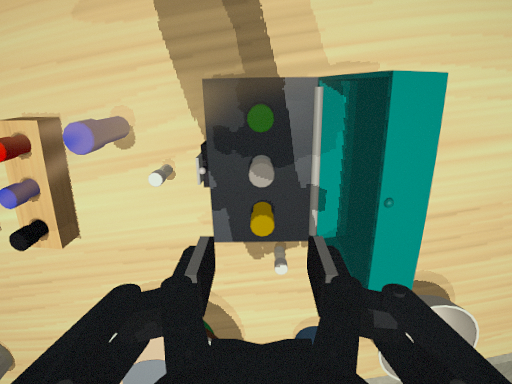

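Wrist view: case squared up in the picture, with green (260,118), white (261,168) and yellow (262,215) caps. I'll fit positions from it and project the TCP.

Run:
```python
from h import *
W=load("w1.npz")
print(W["K"],W["k1"]); print(proj(W,[[.5377,.1596,.1995]]))
hue=lambda lo,hi,s=120,v=40:(lambda h:(h[...,0]>=lo)&(h[...,0]<=hi)&(h[...,1]>s)&(h[...,2]>v))
p=[(.013,.091),(.013,.069)]
for n,ok,s,pp in [("g",hue(45,75,100,40),(260,118),p+[(.011,.055)]),("w",lambda h:(h[...,1]<50)&(h[...,2]>105),(261,171),p),("y",hue(15,35),(262,218),p+[(.011,.055)])]:
    b,ar=blob(W["image"],s,ok,22); x,_=fit([(W,b)],pp,fitpts(W,[b],.091)[0]); print(n,b.round(1),ar,cen(W,*x,pp)[1].round(),x.round(4))
# case corners top
print(fitpts(W,[(203,79),(214,241),(319,78)],.055).round(4))
```

```text
[[295.48481283   0.         260.80936858]
 [  0.         295.48481283 188.36976821]
 [  0.           0.           1.        ]] -0.0769166388012235
[[261.80547494 222.09991146]]Traceback (most recent call last):
  File "<stdin>", line 7, in <module>
AttributeError: 'float' object has no attribute 'round'
```

```bash
cat > wfit.py <<'E'
from h import *
import sys
W=load(sys.argv[1])
hue=lambda lo,hi,s=120,v=40:(lambda h:(h[...,0]>=lo)&(h[...,0]<=hi)&(h[...,1]>s)&(h[...,2]>v))
p=[(.013,.091),(.013,.069)]
for n,ok,s,pp in [("g",hue(45,75,100,40),(260,118),p+[(.011,.055)]),("w",lambda h:(h[...,1]<50)&(h[...,2]>105),(261,171),p),("y",hue(15,35),(262,218),p+[(.011,.055)])]:
    b,ar=blob(W["image"],s,ok,22); x,_=fit([(W,b)],pp,fitpts(W,[b],.091)[0]); print(n,b.round(1),ar,round(cen(W,*x,pp)[1]),x.round(4))
print(fitpts(W,[(203,79),(214,241),(319,78)],.055).round(4))
E
python3 wfit.py w1.npz
```

```text
g [260.1 117.9] 606 617 [0.4815 0.1663]
w [261.  172.7] 574 616 [0.537  0.1591]
y [261.9 219.2] 699 644 [0.5908 0.1524]
[[0.4363 0.1131]
 [0.6222 0.0886]
 [0.4524 0.2318]]
```

```bash
python3 -m crank '{"travel":[[0,0,0.8],[0,0,1.6],[0,0,2.3],[0,0,2.8],[0,0,3.1]],"turn":[0,0,0,0,0]}' 50 40;python3 -m crank '{"travel":[[0,0,0.15],[0,0,0.28],[0,0,0.35],[0,0,0.35],[0,0,0.35]],"turn":[0,0,0,0,0]}';python3 goal.py .5365 .1595 .061 82.4;python3 -m crank '{"travel":[[0,0,0],[0,0,0],[0,0,0],[0,0,0],[0,0,0]],"turn":[0,0,0,0,0]}' 15 30;python3 goal.py .5365 .1595 .061 82.4
```

```text
clock: 1.82
tcp_pos: [0.5333, 0.1633, 0.0738]
orientation: [-0.002, 0.068, 0.998, -0.0]
wrist_force: [-0.1, 0.2, -0.1]
finger_gap: 0.0499
clock: 2.23
tcp_pos: [0.5372, 0.1621, 0.0634]
orientation: [0.001, 0.07, 0.998, 0.0]
wrist_force: [0.4, 0.7, 0.3]
finger_gap: 0.0498
tcp [0.5372 0.1621 0.0634] jaw 82.01 tilt z [ 1.5e-03  3.0e-04 -1.0e+00] F [0.4 0.7 0.3] gap 0.0498 t 2.2333
travel [ 0.009 -0.068  0.06 ] turn -0.007
TX [-0.9903  0.1389]
clock: 2.65
tcp_pos: [0.5369, 0.1617, 0.0627]
orientation: [0.0, 0.07, 0.998, 0.0]
wrist_force: [0.6, 0.4, 0.1]
finger_gap: 0.015
tcp [0.5369 0.1617 0.0627] jaw 81.98 tilt z [ 3.e-04  1.e-04 -1.e+00] F [0.6 0.4 0.1] gap 0.015 t 2.65
travel [ 0.002 -0.055  0.043] turn -0.007
TX [-0.9902  0.1395]
```

```bash
cat > snap.py <<'E'
from workcell import *
import cv2,numpy as np,sys
o=[]
for a in sys.argv[2:]:
    n,*b=a.split(":");c=read_camera(n);np.savez(f"{sys.argv[1]}_{n}.npz",**{k:np.array(v) for k,v in c.items()})
    i=c["image"][:,:,::-1]
    if b:
        x0,y0,x1,y1=map(int,b[0].split(","));i=i[y0:y1,x0:x1];f=300/(y1-y0);i=cv2.resize(i,None,fx=f,fy=f,interpolation=cv2.INTER_CUBIC)
    else: i=cv2.resize(i,(400,300))
    o.append(i)
cv2.imwrite(f"pics/{sys.argv[1]}.png",np.hstack(o))
E
python3 snap.py a1 wrist scene:290,150,450,270
```

```text
(no output)
```

View pics/a1.png

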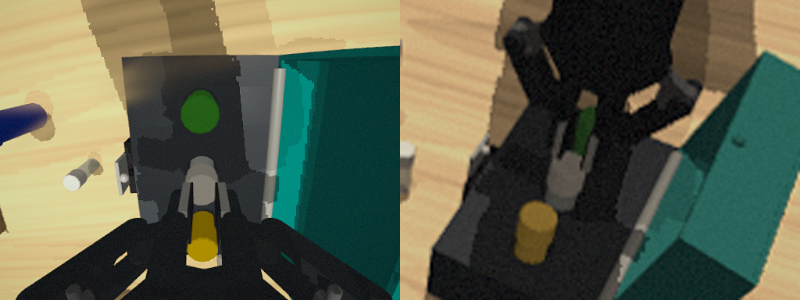

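```bash
python3 - <<'E'
from h import *
W=load("a1_wrist.npz");S=load("a1_scene.npz")
a=cv2.resize(W["image"][180:384,180:350],None,fx=2.9,fy=2.9,interpolation=3);b=cv2.resize(S["image"][180:260,320:370],None,fx=5,fy=5,interpolation=3)
h=min(len(a),590);b=cv2.copyMakeBorder(b,0,max(0,h-len(b)),0,0,0)[:h]
cv2.imwrite("pics/a2.png",np.hstack([a[:h],b])[:,:,::-1])
for z in(.0627,.09):print(proj(W,[.5369,.1617,z]),proj(S,[.5369,.1617,z]),proj(W,[.5365,.1595,z]))
E
python3 -c "
from workcell import *;print(get_state())"
```

```text
[[261.77912725 222.17062436]] [[356.08788698 224.76391915]] [[258.38421383 222.04321264]]
[[261.92177946 242.70477445]] [[358.69294129 215.01941417]] [[258.01228397 242.56196751]]
{'clock': 2.75, 'joint_pos': array([ 1.49243860e-01,  3.60591876e-01, -2.25728503e-01,  9.84292890e-01,
        8.42270980e-05,  2.89197807e-01]), 'qvel': array([ 0.00023193,  0.00015778, -0.00206146, -0.00017175,  0.00107951,
        0.000494  ]), 'tau': array([ 9.77167947e-04, -4.79770231e+01,  2.71536148e+01, -6.78190045e-04,
        1.54091126e-04,  1.11021316e-04]), 'tcp_pos': array([0.5368303 , 0.16164665, 0.0625919 ]), 'orientation': array([8.01799129e-05, 6.99198729e-02, 9.97552606e-01, 6.10103572e-05]), 'wrist_force': array([ 0.33333861,  0.45265227, -0.03298135]), 'ft_torque': array([-0.0310934 ,  0.01869029, -0.01081063]), 'finger_gap': 0.014893305706171908}
```

View pics/a2.png

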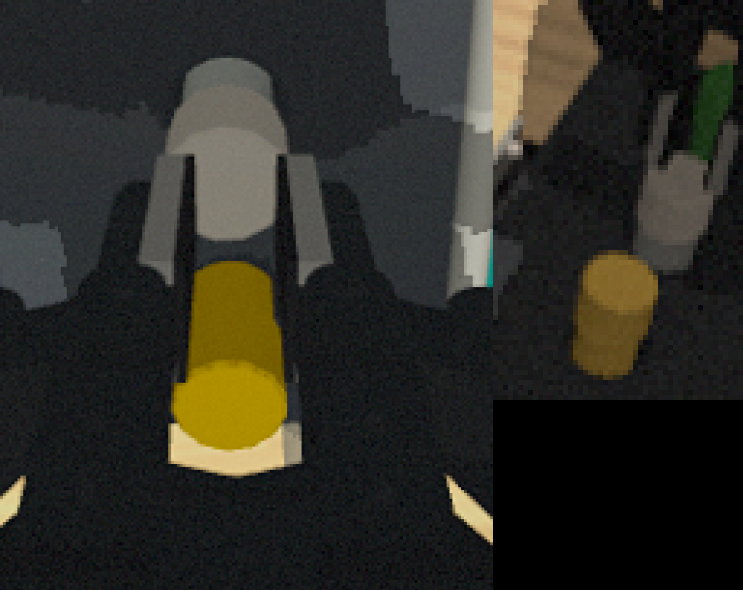

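Run:
```python
from h import *
for f,t in(("w1.npz",[.5377,.1596,.1995]),("a1_wrist.npz",[.5368,.1616,.0626])):
    W=load(f);R=W["R"];print("cam pos",(-R.T@W["t"]).round(4),"axis",R[2].round(3),"tcp in cam",(R@np.array(t)+W["t"]).round(4), "tcp-cam",(np.array(t)+R.T@W["t"]).round(4))
    tx=np.array([-.99,.139,0]);ty=np.array([.139,.99,0])
    for dz in(0,.02,.03,.04):
        for x in(.011,-.011): print(dz,x,proj(W,[np.array(t)+[0,0,dz]+x*tx+s*ty*(.025 if f[0]=="w" else .0075) for s in(-1,1)]).round(0).tolist())
```

```text
cam pos [0.4551 0.1709 0.3763] axis [ 0.318 -0.046 -0.947] tcp in cam [0.0007 0.0222 0.1942] tcp-cam [ 0.0826 -0.0113 -0.1768]
0 0.011 [[223.0, 207.0], [300.0, 206.0]]
0 -0.011 [[225.0, 237.0], [299.0, 237.0]]
0.02 0.011 [[219.0, 220.0], [305.0, 219.0]]
0.02 -0.011 [[221.0, 253.0], [303.0, 252.0]]
0.03 0.011 [[217.0, 227.0], [307.0, 227.0]]
0.03 -0.011 [[219.0, 262.0], [305.0, 261.0]]
0.04 0.011 [[214.0, 236.0], [310.0, 236.0]]
0.04 -0.011 [[216.0, 272.0], [308.0, 272.0]]
cam pos [0.4539 0.1727 0.2394] axis [ 0.32  -0.045 -0.947] tcp in cam [0.0005 0.0221 0.1943] tcp-cam [ 0.0829 -0.0111 -0.1768]
0 0.011 [[250.0, 207.0], [273.0, 207.0]]
0 -0.011 [[250.0, 237.0], [273.0, 237.0]]
0.02 0.011 [[249.0, 220.0], [275.0, 220.0]]
0.02 -0.011 [[249.0, 253.0], [274.0, 253.0]]
0.03 0.011 [[248.0, 227.0], [275.0, 227.0]]
0.03 -0.011 [[249.0, 262.0], [275.0, 262.0]]
0.04 0.011 [[247.0, 236.0], [276.0, 236.0]]
0.04 -0.011 [[248.0, 272.0], [276.0, 272.0]]
```

The fingers closed to 15 mm without holding anything. Both the wrist and scene pictures put the real fingertips about 30–38 mm above the reported TCP, on top of the cap. I'll reopen and feel downwards in small steps, watching the force.

```bash
python3 -m crank '{"travel":[[0,-0.05,0],[0,-0.05,0],[0,-0.05,0],[0,-0.05,0],[0,-0.05,0]],"turn":[0,0,0,0,0]}' 50 30;python3 -m crank '{"travel":[[0,0,0.1],[0,0,0.2],[0,0,0.25],[0,0,0.25],[0,0,0.25]],"turn":[0,0,0,0,0]}'; python3 -m crank '{"travel":[[0,0,0.1],[0,0,0.2],[0,0,0.25],[0,0,0.25],[0,0,0.25]],"turn":[0,0,0,0,0]}'; python3 goal.py .5365 .1595 .028 82.4; python3 snap.py a3 wrist scene:320,180,400,260
```

```text
clock: 3.17
tcp_pos: [0.5365, 0.1597, 0.0625]
orientation: [-0.0, 0.07, 0.998, 0.0]
wrist_force: [-1.0, 0.4, 0.1]
finger_gap: 0.0499
clock: 3.58
tcp_pos: [0.5361, 0.1597, 0.0521]
orientation: [-0.0, 0.07, 0.998, -0.0]
wrist_force: [0.8, 0.3, 0.9]
finger_gap: 0.0501
clock: 4.0
tcp_pos: [0.5362, 0.1597, 0.0422]
orientation: [-0.0, 0.07, 0.998, -0.0]
wrist_force: [0.9, 1.3, 0.8]
finger_gap: 0.0499
tcp [0.5362 0.1597 0.0422] jaw 81.99 tilt z [-5.e-04  0.e+00 -1.e+00] F [0.9 1.3 0.8] gap 0.0499 t 4.0
travel [-0.008 -0.004  0.356] turn -0.007
TX [-0.9902  0.1393]
```

View pics/a3.png

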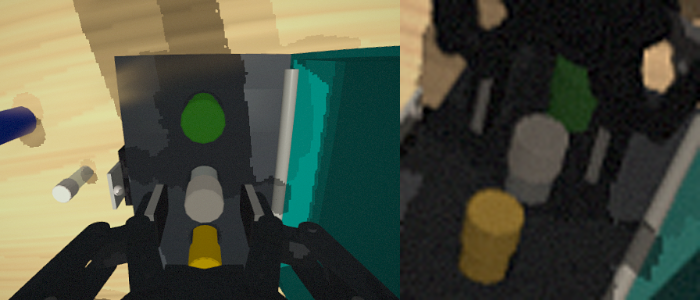

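Scene crop: fingertips beside the cap at roughly z≈0.07, straddling it, with no contact force although the reported TCP is already "below" the case top. That confirms the offset. I'll go 8 mm lower and close.

```bash
python3 -m crank '{"travel":[[0,0,0.1],[0,0,0.2],[0,0,0.2],[0,0,0.2]],"turn":[0,0,0,0]}'; python3 -m crank '{"travel":[[0,0,0],[0,0,0],[0,0,0],[0,0,0],[0,0,0]],"turn":[0,0,0,0,0]}' 12 30;python3 goal.py .5365 .1595 .16 82.4
```

```text
clock: 4.43
tcp_pos: [0.536, 0.1597, 0.034]
orientation: [-0.0, 0.07, 0.998, -0.0]
wrist_force: [0.3, 0.4, 0.5]
finger_gap: 0.0501
clock: 4.85
tcp_pos: [0.5367, 0.1598, 0.0347]
orientation: [0.0, 0.07, 0.998, 0.0]
wrist_force: [-0.6, 0.6, 1.5]
finger_gap: 0.0244
tcp [0.5367 0.1598 0.0347] jaw 81.99 tilt z [ 6.e-04  2.e-04 -1.e+00] F [-0.6  0.6  1.5] gap 0.0244 t 4.85
travel [ 3.000e-03 -7.000e-03 -3.132e+00] turn -0.007
TX [-0.9902  0.1394]
```

```bash
python3 -m crank '{"travel":[[0,0,-0.3],[0,0,-0.7],[0,0,-1.3],[0,0,-2],[0,0,-2.6]],"turn":[0,0,0,0,0]}'; python3 -m crank '{"travel":[[0,0,-0.5],[0,0,-0.7],[0,0,-0.7],[0,0,-0.7]],"turn":[0,0,0,0]}';python3 goal.py .515 -.314 .16 82.4; python3 snap.py a4 top scene
```

```text
clock: 5.27
tcp_pos: [0.5363, 0.1597, 0.1398]
orientation: [-0.0, 0.07, 0.998, 0.0]
wrist_force: [1.0, -0.1, -0.2]
finger_gap: 0.0238
clock: 5.6
tcp_pos: [0.5364, 0.1597, 0.166]
orientation: [-0.0, 0.07, 0.998, 0.0]
wrist_force: [-0.6, -0.3, -1.0]
finger_gap: 0.0242
tcp [0.5364 0.1597 0.166 ] jaw 81.99 tilt z [-1.e-04  1.e-04 -1.e+00] F [-0.6 -0.3 -1. ] gap 0.0242 t 5.6
travel [ -1.121 -11.802   0.148] turn -0.007
TX [-0.9902  0.1393]
```

View pics/a4.png

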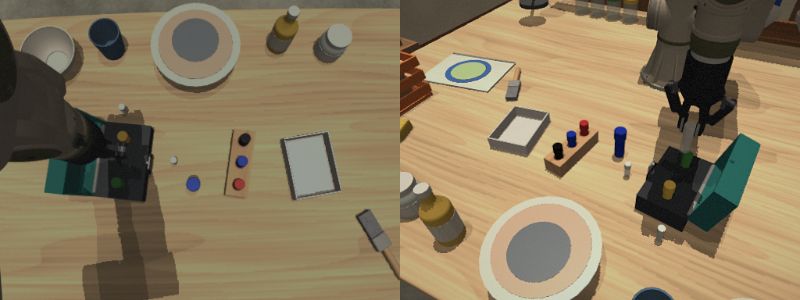

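The vial is lifted and held (scene half, (690,130)), with yellow and green still in place. On to the tray.

```bash
python3 -m crank '{"travel":[[-0.05,-0.6,0],[-0.15,-1.4,0],[-0.2,-2.3,0],[-0.3,-3.2,0],[-0.4,-4.1,0]],"turn":[0,0,0,0,0]}'; python3 -m crank '{"travel":[[-0.1,-0.9,0],[-0.2,-1.8,0],[-0.25,-2.7,0],[-0.3,-3.6,0],[-0.4,-4.5,0]],"turn":[0,0,0,0,0]}';python3 -m crank '{"travel":[[-0.1,-0.9,0],[-0.2,-1.8,0],[-0.25,-2.5,0],[-0.3,-3.0,0],[-0.3,-3.2,0]],"turn":[0,0,0,0,0]}';python3 -m crank '{"travel":[[0,0,0],[0,0,0]],"turn":[0,0]}';python3 goal.py .515 -.314 .0215 82.4
```

```text
clock: 6.12
tcp_pos: [0.528, -0.006, 0.1647]
orientation: [-0.001, 0.069, 0.998, 0.0]
wrist_force: [1.1, -0.2, -1.1]
finger_gap: 0.0238
clock: 6.53
tcp_pos: [0.5186, -0.1865, 0.1647]
orientation: [-0.001, 0.07, 0.998, 0.001]
wrist_force: [0.3, -0.1, -0.5]
finger_gap: 0.0239
clock: 6.95
tcp_pos: [0.5131, -0.3164, 0.1641]
orientation: [-0.001, 0.071, 0.997, 0.001]
wrist_force: [0.4, 0.6, -0.2]
finger_gap: 0.024
clock: 7.12
tcp_pos: [0.5136, -0.3129, 0.1652]
orientation: [-0.001, 0.07, 0.998, 0.001]
wrist_force: [0.2, 0.8, -0.2]
finger_gap: 0.0241
tcp [ 0.5136 -0.3129  0.1652] jaw 81.97 tilt z [-0.0018  0.0022 -1.    ] F [ 0.2  0.8 -0.2] gap 0.0241 t 7.1167
travel [-0.047 -0.029  3.591] turn -0.008
TX [-0.9902  0.1398]
```

```bash
python3 -m crank '{"travel":[[0,0,0.7],[0,0,1.5],[0,0,2.2],[0,0,2.8],[0,0,3.1]],"turn":[0,0,0,0,0]}'; python3 -m crank '{"travel":[[0,0,0.15],[0,0,0.25],[0,0,0.3],[0,0,0.3],[0,0,0.3]],"turn":[0,0,0,0,0]}';python3 -m crank '{"travel":[[0,0,0.05],[0,0,0.1],[0,0,0.1]],"turn":[0,0,0]}';python3 -m crank '{"travel":[[0,0,0.05],[0,0,0.07],[0,0,0.07]],"turn":[0,0,0]}'
```

```text
clock: 7.53
tcp_pos: [0.5125, -0.3099, 0.0389]
orientation: [-0.002, 0.069, 0.998, 0.002]
wrist_force: [-1.0, -0.4, -0.7]
finger_gap: 0.0243
clock: 7.95
tcp_pos: [0.5151, -0.314, 0.0316]
orientation: [0.001, 0.07, 0.998, -0.0]
wrist_force: [-0.2, -0.2, 0.5]
finger_gap: 0.0241
clock: 8.2
tcp_pos: [0.5143, -0.3139, 0.0265]
orientation: [0.0, 0.07, 0.998, -0.0]
wrist_force: [0.1, 0.5, -0.1]
finger_gap: 0.024
clock: 8.45
tcp_pos: [0.5141, -0.3137, 0.0234]
orientation: [-0.0, 0.07, 0.998, 0.0]
wrist_force: [0.5, -0.6, 0.1]
finger_gap: 0.0244
```

```bash
for i in 1; do python3 -m crank '{"travel":[[0,0,0.05],[0,0,0.05],[0,0,0.05]],"turn":[0,0,0]}';python3 -m crank '{"travel":[[0,0,0.05],[0,0,0.05],[0,0,0.05]],"turn":[0,0,0]}';done
```

```text
clock: 8.7
tcp_pos: [0.5142, -0.3137, 0.0215]
orientation: [-0.0, 0.07, 0.998, 0.0]
wrist_force: [-0.2, 0.1, -0.7]
finger_gap: 0.0243
clock: 8.95
tcp_pos: [0.5144, -0.3139, 0.0197]
orientation: [0.0, 0.07, 0.998, -0.0]
wrist_force: [-0.1, 0.1, 0.6]
finger_gap: 0.0243
```

```bash
python3 -m crank '{"travel":[[0,0,0.04],[0,0,0.04],[0,0,0.04]],"turn":[0,0,0]}';python3 -m crank '{"travel":[[0,0,0.04],[0,0,0.04],[0,0,0.04]],"turn":[0,0,0]}'
```

```text
clock: 9.2
tcp_pos: [0.5149, -0.3141, 0.0197]
orientation: [0.001, 0.07, 0.998, -0.0]
wrist_force: [-1.3, 1.9, 9.2]
finger_gap: 0.0244
clock: 9.45
tcp_pos: [0.5155, -0.3144, 0.0196]
orientation: [0.002, 0.07, 0.998, -0.001]
wrist_force: [-2.6, 3.9, 17.8]
finger_gap: 0.0242
```

Touchdown at 0.0197, exactly as predicted. Relieve, release, rise.

```bash
python3 -m crank '{"travel":[[0,0,-0.07],[0,0,-0.07],[0,0,-0.07]],"turn":[0,0,0]}';python3 -m crank '{"travel":[[0,0,0],[0,0,0],[0,0,0],[0,0,0]],"turn":[0,0,0,0]}' 48; python3 -m crank '{"travel":[[0,0,-0.3],[0,0,-0.8],[0,0,-1.6],[0,0,-2.4],[0,0,-3]],"turn":[0,0,0,0,0]}'; python3 goal.py .5255 -.1337 .16 81.6
```

```text
clock: 9.7
tcp_pos: [0.5146, -0.314, 0.0197]
orientation: [0.0, 0.07, 0.998, -0.0]
wrist_force: [0.0, 1.3, 4.6]
finger_gap: 0.024
clock: 10.03
tcp_pos: [0.5139, -0.3135, 0.0186]
orientation: [-0.0, 0.07, 0.998, 0.0]
wrist_force: [0.0, 0.7, -0.6]
finger_gap: 0.0482
clock: 10.45
tcp_pos: [0.5145, -0.314, 0.1414]
orientation: [0.001, 0.07, 0.998, -0.0]
wrist_force: [1.0, -1.4, -0.1]
finger_gap: 0.0479
tcp [ 0.5145 -0.314   0.1414] jaw 81.99 tilt z [ 1.e-03 -7.e-04 -1.e+00] F [ 1.  -1.4 -0.1] gap 0.0479 t 10.45
travel [ 0.357  4.502 -0.468] turn 0.007
TX [-0.9902  0.1393]
```

```bash
python3 -m crank '{"travel":[[0,0.7,-0.3],[0.1,1.6,-0.5],[0.2,2.5,-0.6],[0.3,3.4,-0.6],[0.3,4.2,-0.6]],"turn":[0,0,0,0,0]}';python3 -m crank '{"travel":[[0.05,0.3,0],[0.05,0.3,0],[0.05,0.3,0],[0.05,0.3,0]],"turn":[0,0,0,0]}'; python3 goal.py .5255 -.1337 .0235 81.6; python3 snap.py b1 top wrist
python3 - <<'E'
from h import *
W=load("b1_wrist.npz");T=load("b1_top.npz")
hue=lambda lo,hi,s=120,v=40:(lambda h:(h[...,0]>=lo)&(h[...,0]<=hi)&(h[...,1]>s)&(h[...,2]>v))
p=[(.013,.080),(.013,.058),(.011,.042)]
for n,ok,g in(("blue",hue(105,130),(.5255,-.1337)),("red",hue(0,8,150),(.4703,-.1244)),("black",lambda h:h[...,2]<30,(.580,-.143))):
    s=cen(W,*g,p)[0].astype(int)
    try:
        b,ar=blob(W["image"],s,ok,26);x,_=fit([(W,b)],p,g);print(n,s,b.round(1),ar,round(cen(W,*x,p)[1]),x.round(4))
    except Exception as e:print(n,s,e)
E
```

```text
clock: 10.87
tcp_pos: [0.5252, -0.1439, 0.1636]
orientation: [0.0, 0.07, 0.998, 0.0]
wrist_force: [1.2, -0.2, -0.5]
finger_gap: 0.0481
clock: 11.2
tcp_pos: [0.5256, -0.1346, 0.1631]
orientation: [-0.0, 0.07, 0.998, -0.0]
wrist_force: [-0.8, 0.6, -0.4]
finger_gap: 0.0479
tcp [ 0.5256 -0.1346  0.1631] jaw 81.95 tilt z [-1.e-04 -5.e-04 -1.e+00] F [-0.8  0.6 -0.4] gap 0.0479 t 11.2
travel [0.005 0.023 3.489] turn 0.006
TX [-0.9902  0.14  ]
blue [262 179] [260.8 178.1] 744 764 [ 0.5236 -0.1353]
red [264 120] [262.6 120.4] 630 741 [ 0.4695 -0.1261]
black [260 230] [259.  228.8] 751 785 [ 0.578  -0.1447]
```

View pics/b1.png

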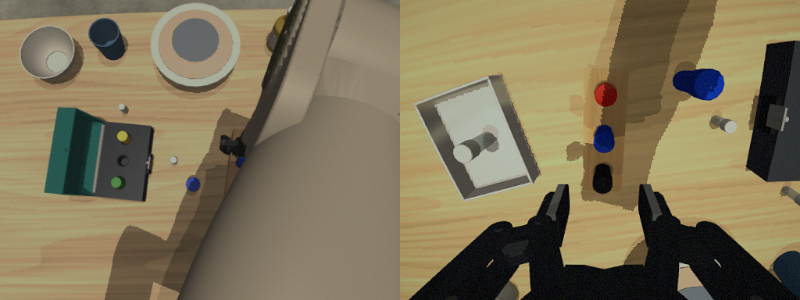

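Wrist half: the white-capped vial stands upright in the tray at (470,148). The stand row shows red (606,95), blue (604,138) and black (602,178), with the big blue off to the side at (700,84). Descend on the blue one in the stand.

```bash
python3 -m crank '{"travel":[[0.04,-0.02,0.7],[0.04,-0.02,1.5],[0.04,-0.02,2.2],[0.04,-0.02,2.8],[0.04,-0.02,3.1]],"turn":[0,0,0,0,0]}'; python3 -m crank '{"travel":[[0,0,0.15],[0,0,0.3],[0,0,0.38],[0,0,0.38],[0,0,0.38]],"turn":[0,0,0,0,0]}';python3 goal.py .5237 -.1353 .0237; python3 -m crank '{"travel":[[0,0,0],[0,0,0],[0,0,0],[0,0,0],[0,0,0]],"turn":[0,0,0,0,0]}' 12 30;python3 goal.py .5237 -.1353 .0237
```

```text
clock: 11.72
tcp_pos: [0.5215, -0.1347, 0.0358]
orientation: [-0.002, 0.071, 0.997, 0.001]
wrist_force: [-0.1, 0.8, 0.1]
finger_gap: 0.0479
clock: 12.13
tcp_pos: [0.5245, -0.1347, 0.0248]
orientation: [0.001, 0.07, 0.998, -0.0]
wrist_force: [0.4, -0.2, 0.1]
finger_gap: 0.0486
tcp [ 0.5245 -0.1347  0.0248] jaw 81.97 tilt z [ 1.3e-03 -5.0e-04 -1.0e+00] F [ 0.4 -0.2  0.1] gap 0.0486 t 12.1333
travel [ 0.017 -0.019  0.028] turn 
TX [-0.9902  0.1396]
clock: 12.55
tcp_pos: [0.5246, -0.1345, 0.025]
orientation: [0.001, 0.07, 0.998, -0.0]
wrist_force: [-0.3, 1.5, 6.8]
finger_gap: 0.0241
tcp [ 0.5246 -0.1345  0.025 ] jaw 82.0 tilt z [ 1.8e-03 -7.0e-04 -1.0e+00] F [-0.3  1.5  6.8] gap 0.0241 t 12.55
travel [ 0.019 -0.024  0.033] turn 
TX [-0.9903  0.1392]
```

```bash
python3 -m crank '{"travel":[[0,0,-0.3],[0,0,-0.8],[0,0,-1.6],[0,0,-2.5],[0,0,-3.1]],"turn":[0,0,0,0,0]}'; python3 -m crank '{"travel":[[0,0,-0.4],[0,0,-0.4],[0,0,-0.4]],"turn":[0,0,0]}';python3 goal.py .5368 .1595 .165 82.4
```

```text
clock: 12.97
tcp_pos: [0.5243, -0.1342, 0.1508]
orientation: [0.001, 0.07, 0.998, -0.0]
wrist_force: [0.8, -0.6, -0.4]
finger_gap: 0.0244
clock: 13.22
tcp_pos: [0.5243, -0.1343, 0.1646]
orientation: [0.001, 0.07, 0.998, -0.0]
wrist_force: [0.3, 0.3, -0.5]
finger_gap: 0.024
tcp [ 0.5243 -0.1343  0.1646] jaw 82.0 tilt z [ 1.6e-03 -6.0e-04 -1.0e+00] F [ 0.3  0.3 -0.5] gap 0.024 t 13.2167
travel [ 0.713  7.317 -0.013] turn -0.007
TX [-0.9903  0.1392]
```

```bash
python3 -m crank '{"travel":[[0.06,0.6,0],[0.14,1.4,0],[0.22,2.3,0],[0.3,3.2,0],[0.4,4.1,0]],"turn":[0,0,0,0,0]}'; python3 -m crank '{"travel":[[0.1,0.9,0],[0.2,1.8,0],[0.25,2.5,0],[0.3,3,0],[0.31,3.2,0]],"turn":[0,0,0,0,0]}';python3 -m crank '{"travel":[[0,0,0],[0,0,0],[0,0,0]],"turn":[0,0,0]}';python3 goal.py .5368 .1595 .075 82.4; python3 snap.py c1 wrist scene
python3 - <<'E'
from h import *
W=load("c1_wrist.npz");S=load("c1_scene.npz");import sys
sys.path.insert(0,".")
from workcell import *
t=get_state()["tcp_pos"];b=t[2]-.017
p=[(.013,b+.072),(.013,b+.05),(.011,b+.05),(.011,b)]
print(t,cen(W,t[0],t[1],p),proj(W,cyl(t[0],t[1],[(.011,b)])).mean(0),proj(S,cyl(t[0],t[1],[(.011,b)])).mean(0), proj(S,[.5365,.1595,.055]),proj(W,[.5365,.1595,.055]))
E
```

```text
clock: 13.63
tcp_pos: [0.5294, 0.0319, 0.1618]
orientation: [-0.002, 0.07, 0.998, 0.0]
wrist_force: [0.1, 0.5, -0.7]
finger_gap: 0.0243
clock: 14.05
tcp_pos: [0.5347, 0.1616, 0.1618]
orientation: [-0.002, 0.068, 0.998, -0.0]
wrist_force: [-0.0, -0.6, -0.2]
finger_gap: 0.0241
clock: 14.3
tcp_pos: [0.5359, 0.1578, 0.1633]
orientation: [-0.001, 0.07, 0.998, -0.0]
wrist_force: [-0.3, -0.6, -0.6]
finger_gap: 0.0245
tcp [0.5359 0.1578 0.1633] jaw 81.93 tilt z [-1.4e-03 -5.0e-04 -1.0e+00] F [-0.3 -0.6 -0.6] gap 0.0245 t 14.3
travel [-0.019  0.046  2.207] turn -0.008
TX [-0.9901  0.1404]
[0.53629433 0.15759342 0.16377942] (array([261.49950954, 250.06072873]), 3895.1399195011472) [261.46515922 212.97516217] [362.2794629  192.16220508] [[354.27776065 226.89275413]] [[263.24028066 176.25147994]]
```

Run:
```python
from h import *
W=load("c1_wrist.npz")
h=cv2.cvtColor(W["image"],cv2.COLOR_RGB2HSV).astype(int)
m=((h[...,0]>=105)&(h[...,0]<=130)&(h[...,1]>120)&(h[...,2]>40)).astype(np.uint8);m[:,:220]=0;m[:,310:]=0
n,l,st,ce=cv2.connectedComponentsWithStats(m);k=1+np.argmax(st[1:,4]);print(st[k],ce[k])
L=l==k
for r in range(st[k][1],st[k][1]+st[k][3],6):
    c=np.where(L[r])[0]; print(r,c.min(),c.max())
t=[.5363,.1576,.1638];b=t[2]-.017
for dx in(-.002,-.001,0,.001):
    q=proj(W,cyl(t[0]+dx,t[1],[(.011,b)]));q2=proj(W,cyl(t[0]+dx,t[1],[(.013,b+.05)]));q3=proj(W,cyl(t[0]+dx,t[1],[(.013,b+.072)]));print(dx,"bottom ell top row",q.min(0).round(1),q.max(0).round(1),"caplow",q2.min(0).round(1),q2.max(0).round(1),"captop",q3.max(0).round(1))
```

```text
[ 236  200   51   92 3541] [260.66026546 248.99604631]
200 256 265
206 248 273
212 246 275
218 245 276
224 244 277
230 244 278
236 243 278
242 239 283
248 238 283
254 237 284
260 236 285
266 236 285
272 236 285
278 237 284
284 242 279
290 255 266
-0.002 bottom ell top row [245.5 195.7] [276.5 224.3] caplow [237.4 224.3] [284.6 265.9] captop [288.  290.9]
-0.001 bottom ell top row [245.8 197. ] [276.7 225.5] caplow [237.7 226. ] [284.8 267.4] captop [288.2 292.5]
0 bottom ell top row [246.  198.3] [276.9 226.7] caplow [238.  227.7] [285.  268.9] captop [288.5 294.1]
0.001 bottom ell top row [246.2 199.6] [277.1 228. ] caplow [238.3 229.3] [285.2 270.3] captop [288.7 295.7]
```

```bash
python3 -m crank '{"travel":[[-0.02,0.05,0.5],[-0.02,0.05,1.1],[-0.02,0.05,1.7],[-0.02,0.05,2],[-0.02,0.05,2]],"turn":[-0.007,-0.007,-0.007,-0.007,-0.007]}'; python3 -m crank '{"travel":[[0,0,0],[0,0,0],[0,0,0]],"turn":[0,0,0]}';python3 goal.py .537 .1598 .036 82.4
```

```text
clock: 14.82
tcp_pos: [0.535, 0.1593, 0.081]
orientation: [-0.003, 0.067, 0.998, -0.001]
wrist_force: [0.6, 0.6, -0.7]
finger_gap: 0.0243
clock: 15.07
tcp_pos: [0.5387, 0.1606, 0.0856]
orientation: [0.001, 0.067, 0.998, 0.0]
wrist_force: [0.3, -0.1, -0.2]
finger_gap: 0.0241
tcp [0.5387 0.1606 0.0856] jaw 82.36 tilt z [ 2.7e-03  5.0e-04 -1.0e+00] F [ 0.3 -0.1 -0.2] gap 0.0241 t 15.0667
travel [ 0.042 -0.027  1.241] turn -0.001
TX [-0.9911  0.133 ]
```

```bash
python3 -m crank '{"travel":[[0,0,0],[0,0,0],[0,0,0],[0,0,0]],"turn":[0,0,0,0]}';python3 goal.py .537 .1598 .036 82.4
```

```text
clock: 15.4
tcp_pos: [0.5376, 0.1609, 0.0845]
orientation: [0.0, 0.066, 0.998, 0.0]
wrist_force: [0.4, -1.1, -0.2]
finger_gap: 0.0239
tcp [0.5376 0.1609 0.0845] jaw 82.4 tilt z [ 6.e-04  2.e-04 -1.e+00] F [ 0.4 -1.1 -0.2] gap 0.0239 t 15.4
travel [ 0.012 -0.03   1.211] turn -0.0
TX [-0.9912  0.1323]
```

```bash
python3 -m crank '{"travel":[[0.01,-0.03,0.1],[0.01,-0.03,0.25],[0.01,-0.03,0.4],[0.01,-0.03,0.5],[0.01,-0.03,0.5]],"turn":[0,0,0,0,0]}';python3 -m crank '{"travel":[[0,0,0.08],[0,0,0.16],[0,0,0.16]],"turn":[0,0,0]}';python3 -m crank '{"travel":[[0,0,0.08],[0,0,0.16],[0,0,0.16]],"turn":[0,0,0]}'
```

```text
clock: 15.82
tcp_pos: [0.5357, 0.1595, 0.0625]
orientation: [-0.001, 0.066, 0.998, -0.0]
wrist_force: [0.1, -0.3, -0.0]
finger_gap: 0.0241
clock: 16.07
tcp_pos: [0.5365, 0.1596, 0.057]
orientation: [-0.0, 0.066, 0.998, -0.0]
wrist_force: [0.2, -0.7, -1.2]
finger_gap: 0.0244
clock: 16.32
tcp_pos: [0.5365, 0.1596, 0.0507]
orientation: [-0.0, 0.066, 0.998, -0.0]
wrist_force: [-0.0, 0.3, -0.4]
finger_gap: 0.024
```

In the hole, no side force. Continue to the floor.

```bash
python3 -m crank '{"travel":[[0,0,0.1],[0,0,0.2],[0,0,0.3],[0,0,0.3],[0,0,0.3]],"turn":[0,0,0,0,0]}';python3 -m crank '{"travel":[[0,0,0.05],[0,0,0.05],[0,0,0.05]],"turn":[0,0,0]}';python3 -m crank '{"travel":[[0,0,0.05],[0,0,0.05],[0,0,0.05]],"turn":[0,0,0]}'
```

```text
clock: 16.73
tcp_pos: [0.5365, 0.1596, 0.0389]
orientation: [-0.0, 0.066, 0.998, -0.0]
wrist_force: [0.2, -0.8, -0.6]
finger_gap: 0.0242
clock: 16.98
tcp_pos: [0.5369, 0.1597, 0.0373]
orientation: [0.0, 0.066, 0.998, 0.0]
wrist_force: [0.3, -0.6, -0.5]
finger_gap: 0.0239
clock: 17.23
tcp_pos: [0.5375, 0.1597, 0.0361]
orientation: [0.001, 0.066, 0.998, 0.0]
wrist_force: [-1.4, -0.5, 4.5]
finger_gap: 0.0241
```

```bash
python3 -m crank '{"travel":[[0,0,-0.02],[0,0,-0.02],[0,0,-0.02],[0,0,-0.02],[0,0,-0.02]],"turn":[0,0,0,0,0]}' 48;python3 -m crank '{"travel":[[0,0,-0.3],[0,0,-0.8],[0,0,-1.6],[0,0,-2.4],[0,0,-3.2]],"turn":[0,0,0,0,0]}';python3 -m crank '{"travel":[[0,0,-0.6],[0,0,-0.6],[0,0,-0.6]],"turn":[0,0,0]}';python3 goal.py .56 .35 .19 82.4;python3 snap.py d1 wrist scene
python3 - <<'E'
from h import *
W=load("d1_wrist.npz");p=[(.013,.091),(.013,.069),(.011,.055)]
hue=lambda h:(h[...,0]>=105)&(h[...,0]<=130)&(h[...,1]>120)&(h[...,2]>40)
b,ar=blob(W["image"],cen(W,.5365,.1595,p)[0].astype(int),hue,25);x,_=fit([(W,b)],p,[.5365,.1595]);print(b,ar,cen(W,*x,p),x)
E
```

```text
clock: 17.65
tcp_pos: [0.5367, 0.1597, 0.0358]
orientation: [-0.0, 0.066, 0.998, -0.0]
wrist_force: [0.2, 0.5, 0.8]
finger_gap: 0.0481
clock: 18.07
tcp_pos: [0.5363, 0.1596, 0.165]
orientation: [-0.001, 0.066, 0.998, -0.0]
wrist_force: [1.3, -0.2, -0.7]
finger_gap: 0.0478
clock: 18.32
tcp_pos: [0.5381, 0.1599, 0.1897]
orientation: [0.002, 0.066, 0.998, 0.0]
wrist_force: [-0.8, 0.5, -0.0]
finger_gap: 0.0482
tcp [0.5381 0.1599 0.1897] jaw 82.39 tilt z [ 3.7e-03  6.0e-04 -1.0e+00] F [-0.8  0.5 -0. ] gap 0.0482 t 18.3167
travel [ 8.600e-02  4.784e+00 -3.000e-03] turn -0.0
TX [-0.9912  0.1323]
[259.97547684 173.23841962] 734 (array([259.97547949, 173.23842108]), 675.4071373217739) [0.53590068 0.15881622]
```

View pics/d1.png

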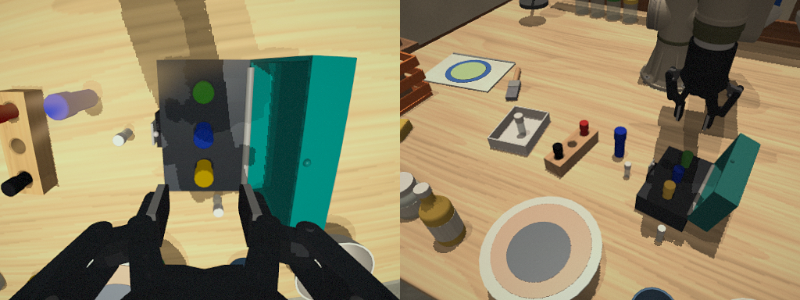

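Both vials are where they should be: blue home in the middle hole (203,135), fitted 1 mm from centre, and white standing in the tray. Close the fingers and fly over behind the lid, fitting the lid angle from the first top image.

```bash
python3 -m crank '{"travel":[[0,0.5,-0.2],[0,1.3,-0.4],[0,2.1,-0.4],[0,3,-0.4],[0,3.9,-0.4]],"turn":[0,0,0,0,0]}' 0 30;python3 -m crank '{"travel":[[0,0.6,0],[0,1.1,0],[0,1.1,0],[0,1.1,0],[0,1.1,0]],"turn":[0,0,0,0,0]}';cat > case.py <<'E'
import numpy as np
from workcell import *
s=get_state();a=np.radians(-7.6);u=np.array([np.cos(a),np.sin(a)]);v=np.array([-np.sin(a),np.cos(a)])
d=s["tcp_pos"][:2]-[.5365,.1595];print("case xy",(d@u).round(4),(d@v).round(4),"z",s["tcp_pos"][2].round(4),"F case y",(s["wrist_force"][:2]@v).round(1),"Fz",s["wrist_force"][2].round(1),"t",s["clock"])
E
python3 case.py
python3 - <<'E'
from h import *
a=np.radians(-7.6);u=np.array([np.cos(a),np.sin(a)]);v=np.array([-np.sin(a),np.cos(a)]);o=np.array([.5365,.1595])
T=load("top0.npz")
for th in(1.6,1.7,1.8,1.9,2.0):
    r=[]
    for x in(.095,-.095):
        for n in(.048,0):
            y=.06-.12*np.cos(th)+n*np.sin(th);z=.055+.12*np.sin(th)+n*np.cos(th);r.append([*(o+x*u+y*v),z])
    print(th,proj(T,r).round(0).tolist())
E
```

```text
clock: 18.83
tcp_pos: [0.5568, 0.3152, 0.2022]
orientation: [-0.001, 0.067, 0.998, -0.001]
wrist_force: [1.3, -0.8, 1.3]
finger_gap: -0.0002
clock: 19.25
tcp_pos: [0.5626, 0.3571, 0.2025]
orientation: [-0.001, 0.066, 0.998, -0.001]
wrist_force: [-0.3, 0.0, -0.4]
finger_gap: -0.0002
case xy -0.0003 0.1993 z 0.2025 F case y 0.0 Fz -0.4 t 19.25
1.6 [[84.0, 136.0], [111.0, 138.0], [66.0, 247.0], [93.0, 251.0]]
1.7 [[79.0, 136.0], [104.0, 138.0], [60.0, 247.0], [87.0, 250.0]]
1.8 [[74.0, 137.0], [98.0, 137.0], [56.0, 246.0], [80.0, 249.0]]
1.9 [[71.0, 137.0], [92.0, 137.0], [53.0, 245.0], [74.0, 248.0]]
2.0 [[68.0, 138.0], [87.0, 137.0], [50.0, 245.0], [69.0, 247.0]]
```

```bash
python3 -m crank '{"travel":[[0,0,0.6],[0,0,1.3],[0,0,1.9],[0,0,2.2],[0,0,2.2]],"turn":[0,0,0,0,0]}';python3 -m crank '{"travel":[[0,-0.5,0],[0,-0.9,0],[0,-1,0],[0,-1,0],[0,-1,0]],"turn":[0,0,0,0,0]}';python3 case.py;python3 -m crank '{"travel":[[0,-0.15,0],[0,-0.3,0],[0,-0.4,0],[0,-0.5,0],[0,-0.5,0]],"turn":[0,0,0,0,0]}';python3 case.py
```

```text
clock: 19.67
tcp_pos: [0.5609, 0.3551, 0.1121]
orientation: [-0.003, 0.067, 0.998, -0.002]
wrist_force: [0.1, 0.1, -0.3]
finger_gap: -0.0001
clock: 20.08
tcp_pos: [0.5588, 0.3181, 0.1173]
orientation: [0.001, 0.067, 0.998, 0.001]
wrist_force: [-0.4, -0.4, -0.8]
finger_gap: 0.0002
case xy 0.0011 0.1602 z 0.1173 F case y -0.5 Fz -0.8 t 20.0833
clock: 20.5
tcp_pos: [0.5563, 0.3017, 0.119]
orientation: [0.002, 0.065, 0.998, 0.004]
wrist_force: [-2.0, 7.7, 9.0]
finger_gap: 0.0004
case xy 0.0008 0.1436 z 0.119 F case y 7.4 Fz 9.0 t 20.5
```

```bash
python3 -m crank '{"travel":[[0,-0.1,-0.15],[0,-0.2,-0.25],[0,-0.3,-0.3],[0,-0.4,-0.35],[0,-0.4,-0.35]],"turn":[0,0,0,0,0]}';python3 case.py; python3 snap.py e1 scene:330,60,470,260 wrist
```

```text
clock: 20.92
tcp_pos: [0.5535, 0.2823, 0.1311]
orientation: [0.0, 0.067, 0.998, 0.0]
wrist_force: [-0.9, 3.6, 4.8]
finger_gap: 0.0001
case xy 0.0006 0.124 z 0.1311 F case y 3.4 Fz 4.8 t 20.9167
```

View pics/e1.png

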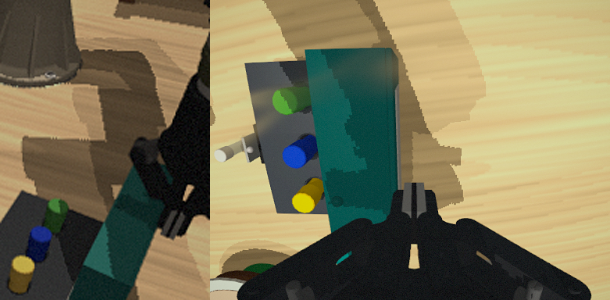

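Wrist/scene: closed fingertips are behind the lid's outer face and the lid is about upright. One knuckle lightly touches the free edge, so I'll raise the tool a bit more while pushing over.

```bash
python3 -m crank '{"travel":[[0,-0.05,-0.15],[0,-0.2,-0.28],[0,-0.35,-0.3],[0,-0.53,-0.3],[0,-0.53,-0.3]],"turn":[0,0,0,0,0]}';python3 case.py;python3 -m crank '{"travel":[[0,-0.15,-0.03],[0,-0.3,-0.06],[0,-0.45,-0.08],[0,-0.6,-0.1],[0,-0.6,-0.1]],"turn":[0,0,0,0,0]}';python3 case.py; python3 snap.py e2 scene:330,60,470,260 wrist
```

```text
clock: 21.43
tcp_pos: [0.55, 0.2596, 0.1418]
orientation: [-0.0, 0.067, 0.998, -0.001]
wrist_force: [0.4, -0.6, 0.3]
finger_gap: -0.0
case xy 0.0002 0.101 z 0.1418 F case y -0.6 Fz 0.3 t 21.4333
clock: 21.85
tcp_pos: [0.5472, 0.2366, 0.1464]
orientation: [0.0, 0.067, 0.998, -0.0]
wrist_force: [-0.3, -0.1, -0.2]
finger_gap: 0.0002
case xy 0.0005 0.0778 z 0.1464 F case y -0.1 Fz -0.2 t 21.85
```

View pics/e2.png

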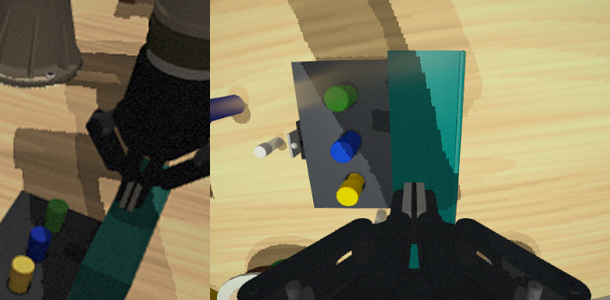

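No force and the fingers show above the lid's edge strip. The tips slid over the top, so the true tip offset is nearer 36 mm. That was my 12th picture, so I measure numerically from here. First the lid angle.

```bash
cat > lid.py <<'E'
from h import *
import sys
from workcell import *
# silhouette fit of lid angle: teal mask vs projected shell hull
a_=np.radians(-7.6);u=np.array([np.cos(a_),np.sin(a_)]);v=np.array([-np.sin(a_),np.cos(a_)]);o=np.array([.5365,.1595])
def pts(th): return [[*(o+x*u+(.06-l*np.cos(th)+n*np.sin(th))*v),.055+l*np.sin(th)+n*np.cos(th)] for x in(.095,-.095) for l in(0,.12) for n in(0,.048)]
for f in sys.argv[1:]:
    if f in("top","scene","wrist"): C=read_camera(f)
    else: C=load(f)
    h=cv2.cvtColor(C["image"],cv2.COLOR_RGB2HSV).astype(int);M=(h[...,0]>=78)&(h[...,0]<=98)&(h[...,1]>120)
    sc=[]
    for th in np.arange(0,2.05,.05):
        m=np.zeros(M.shape,np.uint8);cv2.fillConvexPoly(m,cv2.convexHull(proj(C,pts(th)).astype(np.int32)),1)
        sc.append(((m>0)&M).sum()/(((m>0)|M).sum()))
    i=np.argsort(sc)[::-1][:3];print(f,M.sum(),[(round(k*.05,2),round(sc[k],2)) for k in i])
E
python3 lid.py top0.npz a1_scene.npz e1_wrist.npz e1_scene.npz e2_wrist.npz e2_scene.npz
```

```text
top0.npz 5378 [(np.float64(1.8), np.float64(0.78)), (np.float64(1.75), np.float64(0.78)), (np.float64(1.85), np.float64(0.76))]
a1_scene.npz 5270 [(np.float64(1.8), np.float64(0.86)), (np.float64(1.85), np.float64(0.85)), (np.float64(1.9), np.float64(0.79))]
e1_wrist.npz 20843 [(np.float64(1.6), np.float64(0.6)), (np.float64(1.55), np.float64(0.56)), (np.float64(1.5), np.float64(0.52))]
e1_scene.npz 3868 [(np.float64(1.6), np.float64(0.77)), (np.float64(1.65), np.float64(0.73)), (np.float64(1.7), np.float64(0.66))]
e2_wrist.npz 16513 [(np.float64(1.6), np.float64(0.58)), (np.float64(1.65), np.float64(0.51)), (np.float64(1.55), np.float64(0.51))]
e2_scene.npz 3571 [(np.float64(1.6), np.float64(0.73)), (np.float64(1.65), np.float64(0.66)), (np.float64(1.55), np.float64(0.62))]
```

Lid at about 1.6. Go back behind it, lower this time.

```bash
python3 -m crank '{"travel":[[0,0,-0.4],[0,0.4,-0.6],[0,1.2,-0.6],[0,2,-0.6],[0,2,-0.6]],"turn":[0,0,0,0,0]}';python3 -m crank '{"travel":[[0,0.1,0],[0,0.1,0.3],[0,0.1,0.8],[0,0.1,1.25],[0,0.1,1.25]],"turn":[0,0,0,0,0]}';python3 -m crank '{"travel":[[0,0,0],[0,0,0]],"turn":[0,0]}';python3 case.py;python3 -m crank '{"travel":[[0,-0.2,0],[0,-0.4,0],[0,-0.6,0],[0,-0.8,-0.05],[0,-0.95,-0.05]],"turn":[0,0,0,0,0]}';python3 case.py
```

```text
clock: 22.37
tcp_pos: [0.5583, 0.322, 0.1699]
orientation: [0.001, 0.064, 0.998, 0.001]
wrist_force: [-0.4, 0.3, 0.5]
finger_gap: 0.0002
clock: 22.78
tcp_pos: [0.5559, 0.3195, 0.116]
orientation: [-0.003, 0.067, 0.998, -0.002]
wrist_force: [-0.2, -0.5, -0.7]
finger_gap: -0.0004
clock: 22.95
tcp_pos: [0.5588, 0.3208, 0.1211]
orientation: [0.0, 0.067, 0.998, 0.0]
wrist_force: [-0.2, -0.0, -0.2]
finger_gap: 0.0002
case xy 0.0008 0.1629 z 0.1211 F case y -0.0 Fz -0.2 t 22.95
clock: 23.37
tcp_pos: [0.5536, 0.2822, 0.123]
orientation: [0.0, 0.067, 0.998, 0.0]
wrist_force: [-0.7, 4.5, 0.9]
finger_gap: -0.0
case xy 0.0007 0.1239 z 0.123 F case y 4.4 Fz 0.9 t 23.3667
```

```bash
python3 -m crank '{"travel":[[0,-0.24,-0.03],[0,-0.47,-0.06],[0,-0.75,-0.11],[0,-1.02,-0.15],[0,-1.02,-0.15]],"turn":[0,0,0,0,0]}';python3 case.py;python3 lid.py scene wrist
```

```text
clock: 23.78
tcp_pos: [0.5479, 0.2405, 0.1287]
orientation: [0.0, 0.067, 0.998, -0.001]
wrist_force: [-0.1, 0.1, -1.2]
finger_gap: -0.0002
case xy 0.0006 0.0818 z 0.1287 F case y 0.0 Fz -1.2 t 23.7833
scene 4206 [(np.float64(1.25), np.float64(0.63)), (np.float64(1.2), np.float64(0.61)), (np.float64(1.15), np.float64(0.59))]
wrist 22826 [(np.float64(1.2), np.float64(0.48)), (np.float64(1.25), np.float64(0.46)), (np.float64(1.15), np.float64(0.46))]
```

Working: lid ≈1.2. Continue along the arc.

```bash
python3 -m crank '{"travel":[[0,-0.3,0],[0,-0.6,0],[0,-0.85,0.06],[0,-1.1,0.14],[0,-1.1,0.14]],"turn":[0,0,0,0,0]}';python3 case.py;python3 -m crank '{"travel":[[0,-0.25,0.1],[0,-0.5,0.23],[0,-0.75,0.4],[0,-0.95,0.55],[0,-0.95,0.55]],"turn":[0,0,0,0,0]}';python3 case.py;python3 lid.py scene wrist
```

```text
clock: 24.3
tcp_pos: [0.5416, 0.1969, 0.1219]
orientation: [-0.0, 0.067, 0.998, -0.001]
wrist_force: [-0.0, 0.5, -0.8]
finger_gap: -0.0002
case xy 0.0001 0.0377 z 0.1219 F case y 0.5 Fz -0.8 t 24.3
clock: 24.72
tcp_pos: [0.5357, 0.1596, 0.0985]
orientation: [-0.001, 0.067, 0.998, -0.001]
wrist_force: [0.1, -0.4, 0.0]
finger_gap: 0.0004
case xy -0.0008 0.0 z 0.0985 F case y -0.3 Fz 0.0 t 24.7167
scene 4002 [(np.float64(0.35), np.float64(0.52)), (np.float64(0.4), np.float64(0.51)), (np.float64(0.3), np.float64(0.5))]
wrist 21522 [(np.float64(0.35), np.float64(0.36)), (np.float64(0.4), np.float64(0.35)), (np.float64(0.3), np.float64(0.35))]
```

```bash
python3 -m crank '{"travel":[[0,-0.2,0.15],[0,-0.4,0.28],[0,-0.6,0.4],[0,-0.9,0.5],[0,-0.95,0.5]],"turn":[0,0,0,0,0]}';python3 case.py;python3 -m crank '{"travel":[[0,0,0.05],[0,0,0.1],[0,0,0.1]],"turn":[0,0,0]}';python3 case.py;python3 lid.py scene top
```

```text
clock: 25.23
tcp_pos: [0.5308, 0.122, 0.0792]
orientation: [-0.001, 0.067, 0.998, -0.001]
wrist_force: [-0.4, 0.2, 0.2]
finger_gap: 0.0002
case xy -0.0007 -0.0379 z 0.0792 F case y 0.2 Fz 0.2 t 25.2333
clock: 25.48
tcp_pos: [0.5323, 0.1234, 0.0768]
orientation: [0.0, 0.067, 0.998, -0.0]
wrist_force: [-0.5, 0.3, 0.6]
finger_gap: -0.0
case xy 0.0006 -0.0363 z 0.0768 F case y 0.2 Fz 0.6 t 25.4833
scene 3677 [(np.float64(0.05), np.float64(0.5)), (np.float64(0.0), np.float64(0.5)), (np.float64(0.1), np.float64(0.49))]
top 2265 [(np.float64(0.0), np.float64(0.31)), (np.float64(0.05), np.float64(0.3)), (np.float64(0.1), np.float64(0.3))]
```

Now press down in small steps, watching the force.

```bash
python3 -m crank '{"travel":[[0,0,0.05],[0,0,0.08],[0,0,0.08]],"turn":[0,0,0]}'|grep -E "tcp|force";python3 -m crank '{"travel":[[0,0,0.05],[0,0,0.08],[0,0,0.08]],"turn":[0,0,0]}'|grep -E "tcp|force";python3 -m crank '{"travel":[[0,0,0.04],[0,0,0.04],[0,0,0.04]],"turn":[0,0,0]}'|grep -E "tcp|force"
```

```text
tcp_pos: [0.5325, 0.1234, 0.0753]
wrist_force: [-3.8, -3.4, 11.0]
tcp_pos: [0.5328, 0.1237, 0.071]
wrist_force: [-1.0, -0.9, 1.4]
tcp_pos: [0.5319, 0.1245, 0.0681]
wrist_force: [0.5, -0.2, 1.0]
```

It reached 11 N, then dropped: past the catch. Follow down to firm contact.

```bash
python3 -m crank '{"travel":[[0,0,0.06],[0,0,0.06],[0,0,0.06]],"turn":[0,0,0]}'|grep -E "tcp|force";python3 -m crank '{"travel":[[0,0,0.06],[0,0,0.06],[0,0,0.06]],"turn":[0,0,0]}'|grep -E "tcp|force"
```

```text
tcp_pos: [0.5321, 0.1245, 0.0679]
wrist_force: [-5.9, -1.0, 15.7]
tcp_pos: [0.5323, 0.1244, 0.0677]
wrist_force: [-10.9, -2.2, 30.9]
```

Hard stop at 0.0679, about 8 mm below the catch contact, as expected for shut. Retreat and check numerically.

```bash
python3 -m crank '{"travel":[[0,0,-0.1],[0,0,-0.5],[0,0,-1.2],[0,0,-2],[0,0,-2.8]],"turn":[0,0,0,0,0]}';python3 -m crank '{"travel":[[0.8,0,0],[1.6,0,0],[2.4,0,0],[2.4,0,0],[2.4,0,0]],"turn":[0,0,0,0,0]}';python3 -m crank '{"travel":[[0,0,0],[0,0,0],[0,0,0],[0,0,0],[0,0,0]],"turn":[0,0,0,0,0]}'
python3 - <<'E'
from h import *
from workcell import *
a_=np.radians(-7.6);u=np.array([np.cos(a_),np.sin(a_)]);v=np.array([-np.sin(a_),np.cos(a_)]);o=np.array([.5365,.1595])
def pts(th): return [[*(o+x*u+(.06-l*np.cos(th)+n*np.sin(th))*v),.055+l*np.sin(th)+n*np.cos(th)] for x in(.095,-.095) for l in(0,.12) for n in(0,.048)]
C=read_camera("scene");h=cv2.cvtColor(C["image"],cv2.COLOR_RGB2HSV).astype(int);M=(h[...,0]>=78)&(h[...,0]<=98)&(h[...,1]>120)
for th in(0,.03,.06,.09,.12,.15):
    m=np.zeros(M.shape,np.uint8);cv2.fillConvexPoly(m,cv2.convexHull(np.round(proj(C,pts(th))).astype(np.int32)),1)
    print(th,M.sum(),m.sum(),round(((m>0)&M).sum()/((m>0)|M).sum(),3))
white=lambda h:(h[...,1]<45)&(h[...,2]>150)
T=load("b1_wrist.npz")
print(get_state()["clock"],get_state()["wrist_force"])
E
```

```text
clock: 27.25
tcp_pos: [0.5311, 0.1244, 0.1758]
orientation: [-0.001, 0.066, 0.998, 0.0]
wrist_force: [1.4, 0.0, 0.4]
finger_gap: -0.0
clock: 27.67
tcp_pos: [0.4354, 0.1373, 0.1756]
orientation: [-0.0, 0.066, 0.998, 0.0]
wrist_force: [2.1, 0.5, 0.7]
finger_gap: -0.0
clock: 28.08
tcp_pos: [0.4375, 0.1366, 0.1754]
orientation: [-0.0, 0.067, 0.998, 0.0]
wrist_force: [-0.1, -1.1, 0.0]
finger_gap: 0.0
0 4292 6947 0.579
0.03 4292 6897 0.567
0.06 4292 6906 0.56
0.09 4292 6892 0.552
0.12 4292 6948 0.538
0.15 4292 6994 0.52
28.1333 [ 0.45227706 -0.75850694  0.06573382]
```

The image fit favours 0. A quick re-touch will settle whether it sprang back: no contact at TCP z 0.071 means it stayed shut.

```bash
python3 -m crank '{"travel":[[-0.8,0,0],[-1.6,0,0],[-2.35,0,0.4],[-2.35,0,1.1],[-2.35,0,1.8]],"turn":[0,0,0,0,0]}'|grep tcp;python3 -m crank '{"travel":[[0,0,0.4],[0,0,0.6],[0,0,0.7],[0,0,0.7],[0,0,0.7]],"turn":[0,0,0,0,0]}';python3 -m crank '{"travel":[[0,0,0.08],[0,0,0.08],[0,0,0.08],[0,0,0.08]],"turn":[0,0,0,0]}';python3 case.py
```

```text
tcp_pos: [0.5333, 0.1238, 0.1032]
clock: 28.97
tcp_pos: [0.5309, 0.1244, 0.0767]
orientation: [0.001, 0.066, 0.998, 0.0]
wrist_force: [-0.2, -0.2, 0.3]
finger_gap: 0.0
clock: 29.3
tcp_pos: [0.5305, 0.1243, 0.0731]
orientation: [0.001, 0.066, 0.998, 0.0]
wrist_force: [0.2, 0.3, 0.5]
finger_gap: 0.0005
case xy -0.0013 -0.0357 z 0.0731 F case y 0.3 Fz 0.5 t 29.3
```

No force at 0.0731, where the catch-stopped lid gave 11 N at 0.0753, so it has stayed shut. Retreat and hand in.

```bash
python3 -m crank '{"travel":[[0,0,-0.3],[0,0,-1],[0,0,-2],[0,0,-3],[0,0,-3.3]],"turn":[0,0,0,0,0]}';python3 -m crank '{"travel":[[0,0,0],[0,0,0],[0,0,0],[0,0,0],[0,0,0]],"turn":[0,0,0,0,0]}';python3 -c "
from workcell import *
print(hand_in())"
```

```text
clock: 29.72
tcp_pos: [0.5327, 0.1245, 0.2111]
orientation: [0.004, 0.066, 0.998, 0.001]
wrist_force: [1.1, -0.3, 0.6]
finger_gap: -0.0001
clock: 30.13
tcp_pos: [0.5291, 0.1241, 0.2029]
orientation: [-0.001, 0.066, 0.998, -0.0]
wrist_force: [-0.2, 0.4, 0.4]
finger_gap: -0.0002
the job is handed in; nothing more can be done
None
```

The job is done and handed in at about 30 s. The empty vial is standing in the wash tray, the blue vial is fully home in the case's middle hole, and the lid is pressed shut past its catch. The hand-in gave no verdict.

**Last checks**
- **Empty vial:** it touched down on the tray floor at the expected height. The last picture I viewed of the tray, before the lid work, showed it upright.
- **Blue vial:** floor contact came at the fully-home depth. A picture fit put it about 1 mm from the hole centre after release.
- **Lid:** the press peaked at about 11 N, dropped, then met a hard stop 8 mm lower. A second touch found no force at z 0.073, where the unlatched lid had resisted at 0.075, so it stayed shut. The silhouette fit was best at 0 rad but is weak (overlap 0.58), because much of the lid's colour was missed.
- **Other four vials:** I never touched them. I last saw green, yellow and blue in place just before the lid closed.

**What failed or disagreed**
- **Fingertip offset:** the real fingertips sit about 30–36 mm above the reported TCP. The first grasp therefore closed on nothing, and I corrected it by feeling down in small steps.
- **Lid push:** my first push slid over the lid's edge for the same reason, and I redid it lower.
- **After the lid closed:** I had used all 12 pictures, so the only checks after that were the lid's force and silhouette. I did not look at the tray or stand again.

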